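# Carry the rolling pin across on its tray and set it down balanced on the trivet

## Task

Take the steel tray by its overhead handle, lift it clear of the counter and, without touching the loose rolling pin, tilt it so that the pin rolls to the middle of the tray between the two blue lines, and keep it there for at least two seconds before carrying the tray away from where it stood. Carry the tray over to the blue trivet with the pin kept near the middle, hold it clear above the trivet for at least three seconds with the pin steady between the lines, then set it down gently, flat and centred on the trivet, and let go with the pin at rest between the lines. Do not let the pin slam or fall off, and leave the tiffin box, canisters and mortar alone.

Things in the scene. Friction and masses are not known exactly. Their poses are not given: they have to be found in the camera images.
- tray: Loose stainless tray, 0.45 kg nominal. Origin: centre of its underside; z up, x along its length. Outside 308 (x) by 172 mm (y), inside 300 by 164. Flat smooth floor with its surface 5 mm above the underside; end walls at x = +-150 mm rise 28 mm, side walls 18 mm above the underside. Two blue lines cross the floor at x = +30 and x = -30 mm.
- handle (a point): Middle of the tray's handle, 150 mm above its underside: a flat-sided wooden bar along the tray's y, 16 mm thick (x), 30 mm high, 184 mm long, on two posts (12 by 6 mm) outside the side walls. Axes as the tray's. Pinch it here from above, fingers closing along the tray's x, grip 40 N or more; grip and arm give a little, so the tray can tilt some hundredths of a radian from what is commanded.
- middle (a point): Centre of the tray's floor surface, midway between the blue lines, 5 mm above the underside. Axes as the tray's.
- pin: Loose wooden rolling pin across the tray, 0.2 kg nominal: barrel (radius 22 mm) turning on an axle with dark ends, 154 mm overall; small steel tabs hang from them, so the axle stays upright. Origin mid-axis, 27 mm above the tray's underside; y along its axis. Starts at rest 60 to 115 mm to the tray's +x, stops on the end walls at +-128 mm. Acceleration along tray x: 0.7 x (9.81 x tilt - tray's).
- trivet: Blue square silicone trivet fixed to the counter, 160 by 160 mm, 12 mm thick. Origin: centre of its underside, on the counter.
- tiffin: Bystander: round stainless tiffin box, 100 mm across, 113 mm high over its bail. Origin: centre of its underside.
- canister_red: Bystander: red tin canister with steel lid, 88 mm across, 116 mm high. Origin: centre of its underside.
- canister_green: Bystander: green tin canister with steel lid, 88 mm across, 116 mm high. Origin: centre of its underside.
- mortar: Bystander: white ceramic mortar with its pestle, 110 mm across, 125 mm high over the pestle. Origin: centre of its underside.
There are look-alikes about, which are no part of the job. Leave any purple look-alike of the pin alone. There is more than one size of the trivet; the job needs the larger.

How it is judged:
By the outcome, as a careful person would: the job done as asked, in the order asked, and still so for the second after the job is handed in, with the robot touching nothing.
It also fails if it takes over 67 s, if anything falls off the work surface, if the arm or the gripper's body presses on something with over 40 N, if the wrist force passes 120 N, or if a joint passes its speed limit or range.

## Robot

A 6-joint arm with a two-finger parallel gripper is mounted at the origin on the work surface. World frame = base frame: x ahead of the robot, y to its left, z up, the work surface at z = 0. Lengths are in m, angles in rad, forces in N, time in s.
With the tool pointing down it reaches from about 0.325 to 0.775 m from the base axis. Payload 5.5 kg.
Tool frame: the origin (TCP) lies at the very end of the fingers, on their centre line; the grasp point (between the pads) lies 19 mm behind it; z points along the fingers, y is the line along which they close (so a half turn about z gives the same grasp; the last joint's range is limited). The gripper opens to 85 mm and grips with 20 to 120 N. Pads are 22 mm wide; open, the fingers measure 114 mm over their backs; the gripper's body (76 mm by 85 mm) begins 54 mm behind the grasp point. The pads swing forward as they close: fully open they stand 13 mm farther back than shut.
Start: joints at [1.216, 0.091, 1.231, -0, 1.82, -0.057], TCP at [0.176, 0.574, 0.231] pointing down, gripper open.
Joint ranges: [-2.87, 2.87], [-0.86, 2.18], [0.17, 2.46], [-1.51, 4.65], [0.06, 2.69], [-2.65, 2.65]. Speed limits (rad/s): [2.57, 2.57, 3.01, 3.14, 3.14, 3.14].

## Interface

Orientations are given as a unit quaternion [x, y, z, w].
In Python, from rig import env, jaws, planner, eyes, order gives the robot as it stands. Calls block until the motion is done:
- env.movep(position, orientation): joint-space move of the TCP to a pose.
- env.move_linear(position, frame=None, feed=0.15, contact_N=None): straight line of the TCP; frame=None keeps the orientation; feed is the mean speed in m/s. With contact_N (N) it stops when the force on the tool has changed by that much, and returns True; else False.
- env.set_joints(angles): joint-space move.
- jaws.set_gripper(opening, f_grip=None): opening from 0.0 (shut) to 1.0 (fully open); f_grip is the grip in N (None keeps the last); returns when the fingers have stopped.
- env.dwell(seconds).
- planner.inverse_kinematics(position, orientation): joint angles nearest the present ones, or None.
- env.state(): the state.
- eyes.get_image(name): name is "scene" or "top" or "wrist"; returns a dict with "image" (400x640x3 uint8, blue, green, red), "mtx" (3x3 intrinsics, pixels), "dist" ([k1, k2, p1, p2, k3] as OpenCV has them; the pictures are not rectified), "extrinsics" (4x4, takes a point from world to camera coordinates). Camera axes: x right, y down, z forward; pixel columns grow to the right and rows downward; lengths in m; the calibration is good to about 2 mm. A picture is of the moment at which its call begins. There is no depth.
A pose or a line that the arm cannot do raises env.MotionError and nothing moves.
- order.finish_job(): hands the job in; it is judged then, once.
The state is a dict: "time": time; "q": joint angles; "dq": joint speeds; "effort": joint torques, N m; "eef_pos": TCP position; "tcp_rot": TCP orientation; "wrist_force": force on the tool from outside, world axes, zero at the start; "ft_torque": the same for the moment, N m; "grip_width": opening from 0.0 (shut) to 1.0 (fully open); "grip_force": force on a finger pad.
Only numpy, scipy, OpenCV 4.12 (cv2) and the standard library are available. Lean on these libraries where they do the work, as an engineer would, in place of code of your own. Each camera call takes 0.05 s, during which the arm holds its last target. There are 200 camera calls.

## Working session

There is one attempt and no reset: what is moved stays moved. The work goes in short steps, each a Python script; the robot and the scene stay as the last script left them, time stands still between calls to the robot, and variables do not carry over. Pictures are saved under pics/ and viewed, at most 10 in all, crops included, and the job is handed in when it is done.

```bash
ls; mkdir -p pics; python3 - <<'E'
from rig import env,eyes
import cv2
for n in ("scene","top"):
    d=eyes.get_image(n); cv2.imwrite(f"pics/{n}0.png",d["image"]); print(n,d["mtx"].tolist(),d["dist"],d["extrinsics"].tolist())
print(env.state())
E
```

```text
pics
scene [[493.4275726911887, 0.0, 318.8626129115135], [0.0, 493.4275726911887, 193.73922943108226], [0.0, 0.0, 1.0]] [-0.11808588  0.          0.          0.          0.        ] [[-0.7118977383607674, 0.7021595595014856, -0.013174335562145539, 0.4344757490902051], [0.5915625037485557, 0.5894455585404549, -0.5500979346222555, -0.20015718437242505], [-0.37849096987321174, -0.39940691846487947, -0.8349962270614311, 2.0489163047937415], [0.0, 0.0, 0.0, 1.0]]
top [[423.36819547106296, 0.0, 311.9593634027895], [0.0, 423.36819547106296, 201.37443903124893], [0.0, 0.0, 1.0]] [-0.00975742  0.          0.          0.          0.        ] [[-0.008800649853126645, -0.9999591938127981, 0.0020394291900639417, -0.05302055456106346], [-0.9863594357360012, 0.00834567449475211, -0.16439407912630152, 0.5142003478384958], [0.16437035041855846, -0.0034583849534527934, -0.9863926335272348, 1.539321026853291], [0.0, 0.0, 0.0, 1.0]]
{'time': 0.1, 'q': array([ 1.21630560e+00,  9.17896199e-02,  1.23182861e+00, -8.96699717e-06,
        1.81981448e+00, -5.67305133e-02]), 'dq': array([ 0.00294911, -0.00115527, -0.00344329,  0.00090389,  0.00079483,
        0.00111449]), 'effort': array([ 1.40169683e-03, -4.60217607e+01, -4.19219863e+01, -1.98008179e-04,
        1.06169359e-02, -8.99132630e-06]), 'eef_pos': array([0.17595392, 0.57333162, 0.23022467]), 'tcp_rot': array([ 1.48331745e-01,  9.88937231e-01, -9.01533961e-04, -1.83582307e-04]), 'wrist_force': array([ 0.66603851, -0.25978592, -0.45088765]), 'ft_torque': array([-0.00018734,  0.03981137, -0.03744489]), 'grip_force': 0.0, 'grip_width': 1.0002021333531002}
```

View pics/top0.png

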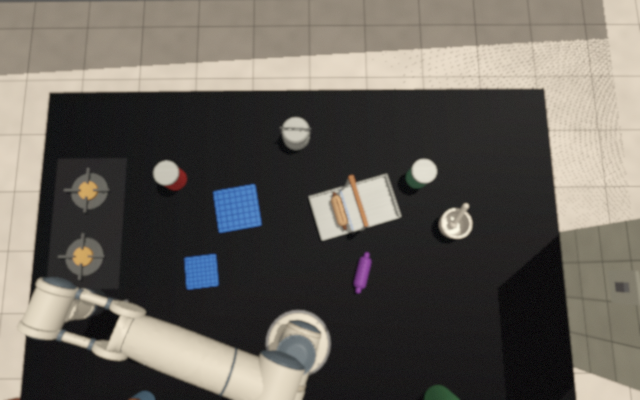

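View pics/scene0.png

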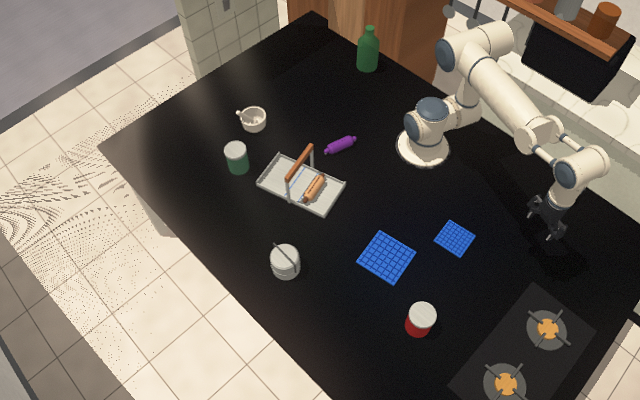

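The top view shows these candidates. Tray at (355,207) with its handle (352,178)-(363,228). Wooden pin at (340,212), against its purple look-alike at (363,272). Large trivet at (237,208), against the small one at (201,272). The bystanders are the tiffin (295,133), red canister (168,174), green canister (422,173) and mortar (456,222). I choose the tray with the wooden pin and the larger trivet, and will check both in a crop.

```bash
python3 - <<'E'
import cv2
im=cv2.imread("pics/top0.png")[160:260,205:415]
cv2.imwrite("pics/crop0.png",cv2.resize(im,None,fx=3.8,fy=3.8,interpolation=cv2.INTER_CUBIC))
E
```

```text
(no output)
```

View pics/crop0.png

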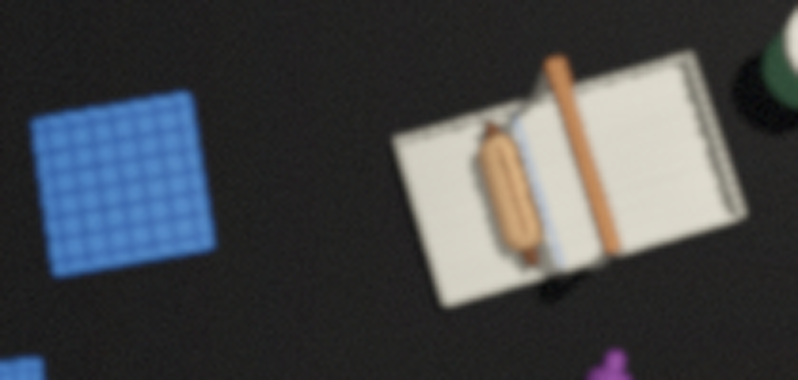

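The crop confirms both choices: large trivet corners at crop (31,119), (190,91), (215,247), (53,277), and tray corners at (393,136), (693,51), (747,215), (443,307). The handle ends are at (556,58) and (613,253), and the pin ends at (491,126) and (532,262).

```bash
cat > h.py <<'E'
import numpy as np, cv2
from scipy.spatial.transform import Rotation as R
def plane(d,uv,z):
    """pixels -> world points on height z"""
    p=cv2.undistortPoints(np.array(uv,float).reshape(-1,1,2),d["mtx"],np.array(d["dist"])).reshape(-1,2)
    E=np.array(d["extrinsics"]); C=-E[:3,:3].T@E[:3,3]
    r=np.c_[p,np.ones(len(p))]@E[:3,:3]
    return C+r*((z-C[2])/r[:,2])[:,None]
def proj(d,P):
    E=np.array(d["extrinsics"]); rv=cv2.Rodrigues(E[:3,:3])[0]
    return cv2.projectPoints(np.array(P,float).reshape(-1,1,3),rv,E[:3,3],d["mtx"],np.array(d["dist"]))[0].reshape(-1,2)
E
python3 - <<'E'
from h import *
from rig import eyes,planner
np.set_printoptions(precision=4,suppress=True)
d=eyes.get_image("top")
c=lambda a:(np.array(a)+.5)/3.8-.5+[205,160]
ang=lambda v:np.arctan2(v[1],v[0])
t=plane(d,c([(31,119),(190,91),(215,247),(53,277)]),.012)
print("trivet",t[:,:2],t.mean(0),ang(t[0]-t[1]),ang(t[3]-t[2]),ang(t[0]-t[3]),ang(t[1]-t[2]))
k=plane(d,c([(393,136),(693,51),(747,215),(443,307)]),.024)
print("tray",k.mean(0),ang(k[0]-k[1]),ang(k[3]-k[2]),np.linalg.norm(k[0]-k[1]),np.linalg.norm(k[0]-k[3]))
b=plane(d,c([(556,58),(613,253)]),.163); print("bar",b,b.mean(0),ang(b[0]-b[1]),np.linalg.norm(b[0]-b[1]))
p=plane(d,c([(491,126),(532,262)]),.03); print("pin",p.mean(0),np.linalg.norm(p[0]-p[1]))
E
```

```text
trivet [[0.5625 0.3215]
 [0.5899 0.1618]
 [0.4314 0.1348]
 [0.4029 0.2949]] [0.4967 0.2282 0.012 ] 1.7408186608587795 1.7469664369673523 0.1647065719213514 0.168547559697964
tray [ 0.4976 -0.218   0.024 ] 1.8428206645020146 1.855086295471292 0.31426067511372985 0.17726829756866452
bar [[ 0.5861 -0.1938  0.163 ]
 [ 0.4061 -0.2407  0.163 ]] [ 0.4961 -0.2172  0.163 ] 0.2552227737303441 0.18602270372191657
pin [ 0.48   -0.1594  0.03  ] 0.14121127864653388
```

```bash
cat >> h.py <<'E'
TRAY=np.array([.4967,-.2175,0]); YAW=1.838
TRIV=np.array([.4967,.2282,.012]); YAWT=1.744
SGN=1
def quat(yaw,tilt=0.):
    """tool down, tool y along SGN*tray x; tilt>0 raises the tray's +x end (pin rolls to -x)"""
    T=R.from_euler("Z",yaw)*R.from_euler("Y",-tilt)
    s=SGN; M=np.array([[0,s,0],[s,0,0],[0,0,-1.]])   # columns: tool x=s*tray y, tool y=s*tray x, tool z=-z
    return (T*R.from_matrix(M)).as_quat()
def tcp(under,yaw,tilt=0.):
    """TCP for the tray's underside-centre position, pivoting about the handle"""
    T=R.from_euler("Z",yaw)*R.from_euler("Y",-tilt)
    return np.array(under)+[0,0,.150]+T.apply([0,0,-.019])
E
python3 - <<'E'
import h; from h import *
from rig import env,jaws,planner,eyes
for s in (1,-1):
    h.SGN=s
    for P,y in ((TRAY,YAW),(TRAY+[0,0,.15],YAW),(TRIV+[0,0,.15],YAWT),(TRIV,YAWT)):
        q=planner.inverse_kinematics(tcp(P,y),quat(y)); print(s,None if q is None else np.round(q,2))
E
```

```text
1 [-0.48 -0.06  1.56 -0.    1.64 -2.31]
1 [-0.48 -0.05  1.28 -0.    1.91 -2.31]
1 [ 0.37 -0.03  1.25 -0.    1.93 -1.38]
1 [ 0.37 -0.05  1.53 -0.    1.66 -1.38]
-1 [-0.48 -0.06  1.56 -0.    1.64  0.83]
-1 [-0.48 -0.05  1.28 -0.    1.91  0.83]
-1 [ 0.37 -0.03  1.25 -0.    1.93  1.77]
-1 [ 0.37 -0.05  1.53 -0.    1.66  1.77]
```

```bash
sed -i 's/^SGN=1/SGN=-1/' h.py; python3 - <<'E'
from h import *
from rig import env,jaws,eyes
P=tcp(TRAY,YAW)
env.movep(P+[0,0,.11],quat(YAW)); s=env.state(); print(s["time"],s["eef_pos"],P)
d=eyes.get_image("wrist"); cv2.imwrite("pics/w1.png",d["image"])
b=proj(d,[TRAY+R.from_euler("Z",YAW).apply(v)for v in([0,.092,.165],[0,-.092,.165],[.03,.08,.005],[.03,-.08,.005])]); print(b)
E
```

```text
3.1417 [ 0.49699955 -0.21685888  0.24100744] [ 0.4967 -0.2175  0.131 ]
[[320.45806855 311.42985576]
 [321.14508048  78.19232276]
 [297.84917745 230.11717191]
 [295.53911345 106.49854671]]
```

View pics/w1.png

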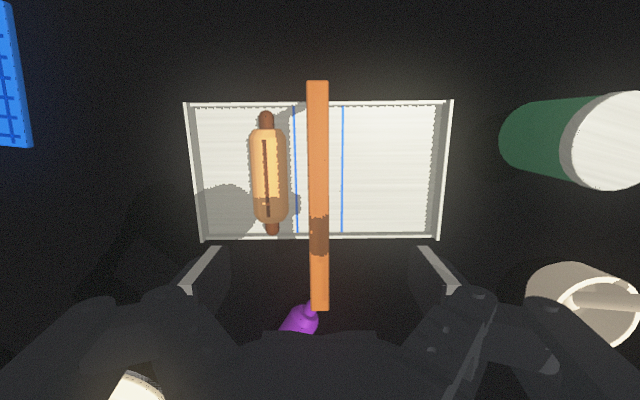

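The wrist view confirms the fit: handle ends (318,81)/(320,310), within 3 px of the prediction, with the blue lines at columns 295 and 343 and the pin at (269,175). I'll grasp now.

```bash
python3 - <<'E'
from h import *
from rig import env,jaws,eyes
P=tcp(TRAY,YAW)
env.move_linear(P,feed=.1)
jaws.set_gripper(0.0,f_grip=80); s=env.state(); print(s["time"],s["eef_pos"]-P,s["grip_width"],s["grip_force"],s["wrist_force"])
d=eyes.get_image("wrist"); cv2.imwrite("pics/w2.png",d["image"])
T=lambda v:TRAY+R.from_euler("Z",YAW).apply(v)
print(proj(d,[T(v) for v in([.03,.08,.005],[.03,-.08,.005],[-.03,.08,.005],[-.03,-.08,.005],[.061,0,.027],[0,0,.027],[.061,-.077,.027],[.061,.077,.027])]).round())
E
```

```text
5.0833 [8.95384816e-05 6.51619318e-05 2.80207194e-04] 0.1741371011899661 79.16592836380005 [-0.17393653  0.25866693  2.56257915]
[[290. 269.]
 [285. 101.]
 [350. 269.]
 [355. 101.]
 [249. 197.]
 [320. 197.]
 [243. 103.]
 [254. 278.]]
```

View pics/w2.png

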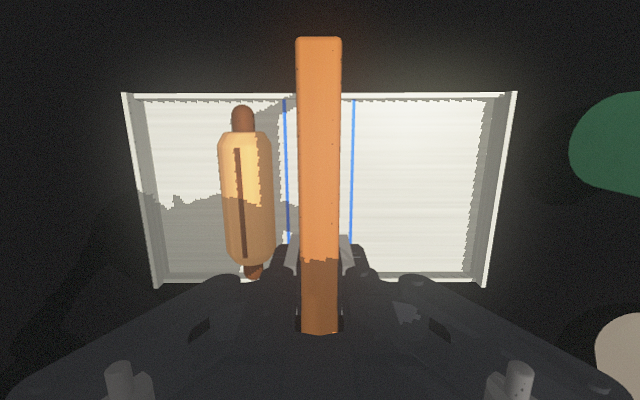

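Pin axle ends sit at (243,106) and (253,278), which puts the pin at tray x ≈ +61 mm. The lines are at 285 and 353, as predicted. Next is a pin tracker and a small lift, to see the compliance and the move timing.

```bash
cat >> h.py <<'E'
def tcp(under,yaw,tilt=0.):   # pivots about the tray's centre
    T=R.from_euler("Z",yaw)*R.from_euler("Y",-tilt)
    return np.array(under)+T.apply([0,0,.131])
def see(im):
    """pin x (m, nan if hidden) and mean line-column shift (px) from the wrist picture"""
    hsv=cv2.cvtColor(im,cv2.COLOR_BGR2HSV).astype(int); H,S,V=(hsv[...,i] for i in range(3))
    wood=((H<30)&(S>70)&(V>60))[188:206].mean(0)>.5
    c=np.flatnonzero(wood); c=c[(c>140)&(c<500)&((c<295)|(c>344))]
    l=c[c<320]; r=c[c>320]; W=26.5
    if len(l)>1 and len(r)>1: u=(l[0]+r[-1])/2
    elif len(l)>1: u=l[0]+W
    elif len(r)>1: u=r[-1]-W
    else: u=np.nan
    blue=((H>95)&(H<130)&(S>110)&(V>90))[104:125,240:400].mean(0)
    b=[np.average(np.arange(a,e)+240,weights=blue[a:e]) if blue[a:e].sum()>.5 else np.nan for a,e in((0,57),(102,160))]
    return (319.-u)/1164., b
E
python3 - <<'E'
from h import *
from rig import env,jaws,eyes
def look(n=1):
    for i in range(n):
        t=env.state()["time"]; x,b=see(eyes.get_image("wrist")["image"]); print(round(t,3),"x=%.4f"%x,np.round(b,1))
look(2)
env.move_linear(tcp(TRAY,YAW)+[0,0,.012],feed=.06); look(3)
s=env.state();print(s["wrist_force"],s["ft_torque"],s["eef_pos"]-tcp(TRAY,YAW))
E
```

```text
5.133 x=0.0606 [284.1 353.3]
5.183 x=0.0606 [284.1 353.3]
5.583 x=0.0614 [284.4 353.5]
5.633 x=0.0614 [284.5 353.5]
5.683 x=0.0614 [284.4 353.5]
[-0.69736644 -0.34741242 -5.30219929] [-0.08706172 -0.04985851  0.02910866] [-2.50290370e-04  7.58936871e-05  1.13048829e-02]
```

```bash
python3 - <<'E'
from h import *
from rig import env,jaws,eyes
d=eyes.get_image("top")
for n,uv,z in(("red",(166,173),.116),("green",(425,172),.116),("tiffin",(296,132),.1),("mortar",(456,222),.05)): print(n,plane(d,[uv],z)[0].round(3))
def look(n=1):
    for i in range(n):
        t=env.state()["time"]; x,b=see(eyes.get_image("wrist")["image"]); print(round(t,3),"x=%.4f"%x,np.round(b,1))
P=TRAY+[0,0,.06]
env.move_linear(tcp(P,YAW),feed=.08); look(2)
env.movep(tcp(P,YAW,.012),quat(YAW,.012)); look(4)
E
```

```text
red [0.61  0.468 0.116]
green [ 0.605 -0.466  0.116]
tiffin [ 0.765 -0.     0.1  ]
mortar [ 0.431 -0.589  0.05 ]
6.533 x=0.0614 [284.3 353.5]
6.583 x=0.0614 [284.4 353.5]
6.883 x=0.0614 [284.5 353.5]
6.933 x=0.0614 [284.5 353.5]
6.983 x=0.0614 [284.5 353.5]
7.033 x=0.0614 [284.5 353.5]
```

```bash
cat >> h.py <<'E'
def look():
    from rig import env,eyes
    t=env.state()["time"]; x,b=see(eyes.get_image("wrist")["image"]); print("%.3f x=%.1f"%(t,x*1e3),np.round(b,1)); return t,x
def tilt(P,yaw,a):
    from rig import env
    env.movep(tcp(P,yaw,a),quat(yaw,a))
E
python3 - <<'E'
from h import *
P=TRAY+[0,0,.06]; a=.012; x0=look()[1]
while a<.06:
    a+=.005; tilt(P,YAW,a); print("a",a); look(); t,x=look()
    if abs(x-x0)>.001: break
look()
E
```

```text
7.083 x=61.4 [284.5 353.5]
a 0.017
7.383 x=60.6 [284.5 353.5]
7.433 x=60.6 [284.5 353.5]
a 0.022000000000000002
7.733 x=60.6 [284.5 353.5]
7.783 x=59.7 [284.5 353.5]
7.833 x=59.7 [284.5 353.5]
```

```bash
python3 - <<'E'
from h import *
P=TRAY+[0,0,.06]; a=.022; h=[look()]
for i in range(40):
    h.append(look()); w=np.array(h[-4:]); v=np.polyfit(w[:,0],w[:,1],1)[0] if len(w)>2 else 0
    x=h[-1][1]
    if x+v*.35<.004+abs(v)**2/.2: break
    if v<-.06: break
print("v",v); tilt(P,YAW,0.004)
for i in range(4): look()
E
```

```text
7.883 x=59.7 [284.4 353.5]
7.933 x=58.8 [284.4 353.5]
7.983 x=58.8 [284.4 353.5]
8.033 x=58.8 [284.3 353.5]
8.083 x=58.0 [284.4 353.5]
8.133 x=58.0 [284.4 353.5]
8.183 x=58.0 [284.4 353.5]
8.233 x=57.1 [284.4 353.5]
8.283 x=57.1 [284.4 353.5]
8.333 x=56.3 [284.4 353.5]
8.383 x=56.3 [284.4 353.5]
8.433 x=56.3 [284.4 353.5]
8.483 x=56.3 [284.4 353.5]
8.533 x=55.4 [284.4 353.5]
8.583 x=55.4 [284.4 353.5]
8.633 x=55.4 [284.3 353.5]
8.683 x=55.4 [284.4 353.5]
8.733 x=54.6 [284.4 353.5]
8.783 x=54.6 [284.4 353.5]
8.833 x=54.6 [284.4 353.5]
8.883 x=53.7 [284.4 353.5]
8.933 x=53.7 [284.4 353.5]
8.983 x=53.7 [284.4 353.5]
9.033 x=52.8 [284.4 353.5]
9.083 x=52.8 [284.4 353.5]
9.133 x=52.8 [284.4 353.5]
9.183 x=52.8 [284.4 353.5]
9.233 x=52.0 [284.4 353.5]
9.283 x=52.0 [284.4 353.5]
9.333 x=51.1 [284.4 353.5]
9.383 x=51.1 [284.4 353.5]
9.433 x=51.1 [284.4 353.5]
9.483 x=50.3 [284.4 353.5]
9.533 x=50.3 [284.4 353.5]
9.583 x=50.3 [284.4 353.5]
9.633 x=49.4 [284.4 353.5]
9.683 x=49.4 [284.4 353.5]
9.733 x=48.5 [284.4 353.5]
9.783 x=48.5 [284.4 353.5]
9.833 x=48.5 [284.4 353.5]
9.883 x=47.7 [284.4 353.5]
v -0.0051546391752581265
10.183 x=46.8 [284.4 353.5]
10.233 x=46.8 [284.4 353.5]
10.283 x=46.8 [284.3 353.5]
10.333 x=46.8 [284.4 353.5]
```

The pin motion is strongly damped: about 6 mm/s at 0.022 rad, and it stops when levelled. I'll use more tilt and fewer pictures.

```bash
python3 - <<'E'
from h import *
from rig import env
P=TRAY+[0,0,.06]; tilt(P,YAW,.04); h=[look()]
for i in range(18):
    env.dwell(.1); h.append(look()); w=np.array(h[-3:]); v=np.polyfit(w[:,0],w[:,1],1)[0]; x=h[-1][1]
    if x+v*.35<.002 or v<-.08: break
print("v",v); tilt(P,YAW,0.002)
for i in range(3): env.dwell(.1); look()
E
```

```text
10.633 x=44.2 [284.5 353.5]
10.783 x=37.4 [284.5 353.5]
10.933 x=27.1 [  nan 353.5]
11.083 x=15.0 [284.4 353.5]
v -0.07445589919816802
11.483 x=-14.2 [284.1 353.2]
11.633 x=-20.2 [284.1   nan]
11.783 x=-23.6 [284.1   nan]
```

```bash
python3 - <<'E'
from h import *
from rig import env
P=TRAY+[0,0,.06]; tilt(P,YAW,-.026); h=[look()]
for i in range(22):
    env.dwell(.1); h.append(look()); w=np.array(h[-3:]); v=np.polyfit(w[:,0],w[:,1],1)[0]; x=h[-1][1]
    if x+v*.35>-.003 or v>.05: break
print("v",v); tilt(P,YAW,0.0)
for i in range(3): env.dwell(.1); look()
E
```

```text
12.083 x=-22.8 [284.  nan]
12.233 x=-18.5 [284.  353.5]
12.383 x=-14.2 [284.  353.2]
12.533 x=-8.2 [284.  353.2]
v 0.03436426116838511
12.933 x=nan [284.1 353.3]
13.083 x=nan [284.1 353.3]
13.233 x=nan [284.1 353.3]
```

```bash
python3 - <<'E'
from h import *
from rig import env,eyes
im=eyes.get_image("wrist")["image"]; cv2.imwrite("pics/w3.png",im); print(env.state()["time"])
E
```

```text
13.3333
```

View pics/w3.png

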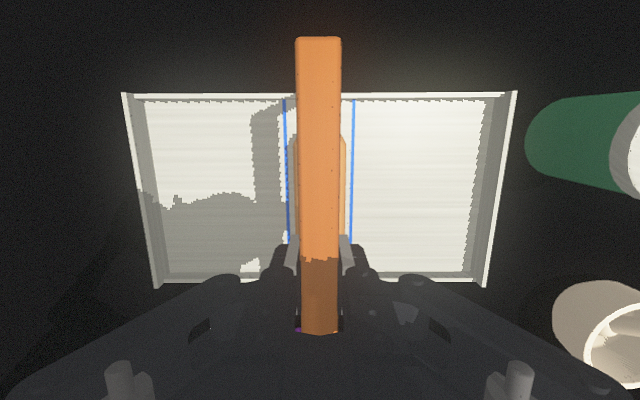

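The pin sits behind the bar, edges about 290 and 346, so it is centred within about 2 mm between the lines at 285 and 353. I'll hold it there, then carry slowly, testing a first leg.

```bash
sed -i 's/(S>70)&(V>60))\[188:206\]/(S>45)\&(V>40))[188:206]/' h.py; python3 - <<'E'
from h import *
from rig import env
look(); env.dwell(2.6); look()
A=TRAY+[0,0,.06]; B=TRIV+[0,0,.06]
f=.2; env.move_linear(tcp(A+f*(B-A),YAW),feed=.06); look(); env.dwell(.2); look()
E
```

```text
13.333 x=nan [284.1 353.3]
15.983 x=nan [284.1 353.3]
17.667 x=nan [284.1 353.3]
17.917 x=nan [284.1 353.3]
```

```bash
python3 - <<'E'
from h import *
from rig import env,eyes
B=TRIV+[0,0,.06]
env.move_linear(tcp(B,YAWT),quat(YAWT),feed=.065); look(); env.dwell(.3); look()
s=env.state(); print(s["eef_pos"]-tcp(B,YAWT), quat(YAWT),s["tcp_rot"])
w=eyes.get_image("wrist")["image"]; t=eyes.get_image("top")["image"]
a=cv2.resize(w[80:300,110:530],None,fx=1.6,fy=1.6); b=cv2.resize(t[140:270,160:340],None,fx=2.6,fy=2.6)
h=max(a.shape[0],b.shape[0]); pad=lambda i:cv2.copyMakeBorder(i,0,0,0,0,0)
c=np.zeros((600,800,3),np.uint8); c[:a.shape[0]//1,:a.shape[1]]=a; b=cv2.resize(t[165:255,190:300],None,fx=2.6,fy=2.6); c[360:360+b.shape[0],:b.shape[1]]=b[:240]
cv2.imwrite("pics/w4.png",c)
E
```

```text
23.608 x=nan [284.2 353.4]
23.958 x=nan [284.2 353.4]
[ 4.86044750e-06  2.30348216e-07 -6.18760043e-06] [0.9962524  0.08649363 0.         0.        ] [9.96252302e-01 8.64947971e-02 2.92561220e-06 1.67331839e-06]
```

View pics/w4.png

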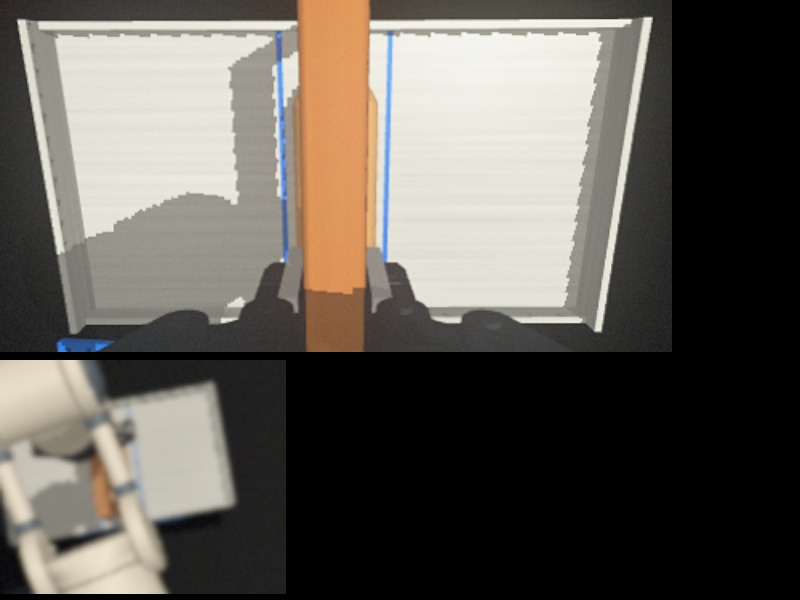

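The pin is still centred, with edges inside both lines, and the tray hangs over the trivet. Next I hold for over 3 s, lower with contact sensing and check.

```bash
python3 - <<'E'
from h import *
from rig import env
env.dwell(3.5); look()
env.move_linear(tcp(TRIV+[0,0,.005],YAWT),feed=.04); look(); env.dwell(.3); print(env.state()["wrist_force"])
r=env.move_linear(tcp(TRIV-[0,0,.003],YAWT),feed=.006,contact_N=2.5); s=env.state(); print(r,s["time"],s["eef_pos"]-tcp(TRIV,YAWT),s["wrist_force"],s["ft_torque"]); look()
E
```

```text
27.608 x=nan [284.3 353.4]
29.183 x=nan [284.3 353.4]
[ 0.09607094 -0.11162429 -5.10994939]
True 30.3583 [-5.08146038e-05 -6.35389461e-05  2.29420778e-04] [ 0.39898811 -0.43597297  6.41805318] [ 0.0937372   0.03227802 -0.03962682]
30.358 x=nan [284.  353.2]
```

```bash
python3 - <<'E'
from h import *
from rig import env,jaws,eyes
jaws.set_gripper(.4); env.dwell(.3); look(); s=env.state(); print(s["time"],s["grip_force"],s["wrist_force"])
p=np.array(s["eef_pos"])
env.move_linear(p+[0,0,.13],feed=.1); env.dwell(.3)
d=eyes.get_image("wrist"); cv2.imwrite("pics/w5.png",d["image"]); print(env.state()["time"])
T=lambda v:TRIV+R.from_euler("Z",YAWT).apply(v)
print(proj(d,[T(v) for v in([0,.092,.165],[0,-.092,.165],[.03,.07,.005],[.03,-.07,.005],[-.03,.07,.005],[-.03,-.07,.005])]).round(1))
E
```

```text
31.033 x=-0.4 [283.3 353.2]
31.0833 0.0 [-0.43909311  0.13537607  0.6311456 ]
32.8833
[[319.2 296.8]
 [319.2  77.6]
 [297.6 216.7]
 [295.4 112.5]
 [340.4 216.7]
 [342.5 112.5]]
```

View pics/w5.png

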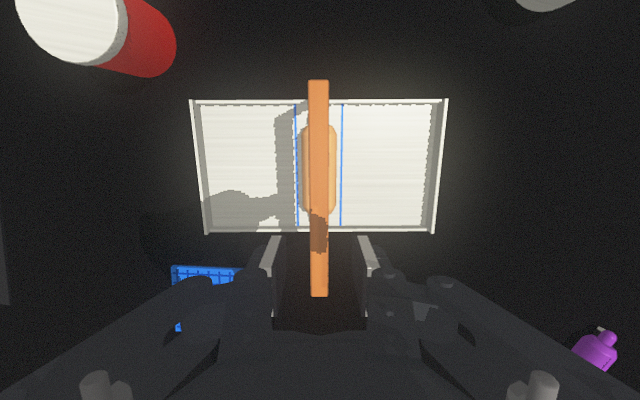

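The tray stands on the trivet, with the handle at (318,81)-(320,296) against a target of (319,78)-(319,297), and the pin lies between the lines at 296 and 342. The gripper is clear.

```bash
python3 -c "
from rig import order
print(order.finish_job())"
```

```text
the job is handed in; nothing more can be done
None
```

The job is handed in at about 33 s: the tray is released on the large trivet, within about 2 mm of my measured centre, and the pin is between the blue lines; while being centred it first rolled past the far line to about −24 mm, touching no end wall, before I brought it back.

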